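# Hold the pressing plate flush on the sloped bed

### The job

The board on the sloped bed of the small pressing stand has to be pressed, but the stand's steel stop pin still stands up through it: draw the pin straight up out of its bore, hang it upright by its collar in the open notch at the end of the stand's front rail, and let go of it. Then take the pressing plate by its upright grip, tilt it to match the slope, and hold it flush on the bed, centred and square, with a steady, gentle push of about 10 N; finish while still gripping and pressing it, for nothing is put down. Leave the two wooden-handled tools and the thread spool near the work where they are.

Things in the scene. Friction and masses are not known exactly. Their poses are not given: they have to be found in the camera images.
- stand: pressing stand, fixed to the bench: wooden base board (x -62..74, y -75..120 mm, 12 thick), front rail on it (x -50..-6, y -60..115 mm, top at 50 mm), two dark steel cheeks at y = +-57 (x 8..68, 99 mm high), the sloped bed between. Origin on the bench top; +x is the way the bed rises, roughly to the robot's left; z up
- bore (a point): mouth of the vertical bore in the top of the rail, 14 mm diameter and 38 mm deep, in which the pin stands at the start; axes as the stand's
- notch (a point): middle of the parking notch at the rail's +y end (nearest the robot), level with the rail's top (50 mm): a slot 15 mm wide (x) between two prongs, 38 mm deep, closed 14 mm from this point towards -y, open 16 mm away at +y. The pin drops in from above and hangs by its collar on the prongs. Axes as the stand's
- bed_face (a point): centre of the bed's upper face (100 x 100 mm, board-faced). x up the slope, y across, z square out of the face. Slope 0.20 to 0.45 rad from level, different each run, locked: it does not give to a push. A slot 30 mm wide (y) runs 54 mm up from the low edge, on the robot's right; the pin stands in it, 22 mm behind that edge
- pin: steel stop pin, upright, 90 g: shank 12 mm diameter, 35 mm long, below a collar of 24 mm diameter, 5 mm thick; above it a flat-sided grip 20 (x) x 14 (y) mm, top 80 mm above the origin. Origin on the axis at the collar's underside, z up, axes at first as the stand's. The collar rests on the rail at the start. Grip across the 14 mm, 65 mm above the origin to clear the bed
- plate: pressing plate, flat on the bench, grip upward: aluminium 80 (x) x 90 (y) x 8 mm, upright wooden grip in the middle 30 (x) x 16 (y) mm, top 58 mm above the underside. Origin: centre of the underside (pressing face); z up along the grip. Grip it across the 16 mm (along y), about 35 mm up. On the bed its x lies along the slope, either way round. 0.18 to 0.35 kg
- long_tool: bystander: finishing tool with a wooden handle and a brass end, 151 mm, lying near the bench front; leave alone
- gilding_tool: bystander: finishing tool with a wooden handle and a brass end, 142 mm, lying on the cutting board to the right; leave alone
- spool: bystander: spool of white thread, 58 mm diameter, 55 mm high, standing on the bench; leave alone
Mind the look-alikes: they are no part of the job. Of the things shaped like the pin, the steel one is meant.

How it is judged:
By the outcome, as a careful person would: the job done as asked, in the order asked, and still so for the second after the job is handed in, while the arm keeps its last pose, push and grip.
It also fails if it takes over 58 s, if anything falls off the work surface, if the arm or the gripper's body presses on something with over 40 N, if the wrist force passes 120 N, or if a joint passes its speed limit or range.

### The arm

A 7-joint arm with a two-finger parallel gripper is mounted at the origin on a cart in front of the work surface, level with it; the furniture and walls round the work are solid. World frame = base frame: x ahead of the robot, y to its left, z up, the work surface at z = 0. Lengths are in m, angles in rad, forces in N, time in s.
With the tool pointing down it reaches from about 0.425 to 0.875 m from the base axis. Payload 4.7 kg.
Tool frame: the origin (TCP) lies midway between the tips of the shut fingers; the grasp point (between the pads) lies 19 mm behind it; z points along the fingers, y is the line along which they close (so a half turn about z gives the same grasp; the last joint's range is limited). The gripper opens to 87 mm and grips with 3 to 60 N. Pads are 19 mm wide; open, the fingers measure 117 mm over their backs; the gripper's body (75 mm by 190 mm) begins 51 mm behind the grasp point.
Start: joints at [1.221, 0.321, -0.07, 1.45, 0.023, 1.371, -0.057], TCP at [0.231, -0.607, 0.223] pointing down, gripper open.
Joint ranges: [-2.86, 2.86], [-0.3, 2.09], [-1.38, 1.24], [0.06, 2.45], [-1.56, 4.7], [0.09, 2.05], [-2.69, 2.69]. Speed limits (rad/s): [2.57, 2.57, 3.14, 3.14, 3.14, 3.14, 3.14].

### API

Orientations are given as a rotation vector (axis times angle).
In Python, from bench import ctrl gives the robot as it stands. The module is installed in compiled form; this text tells all that it offers.
- The arm moves only by the shell command python3 -m handwheel 'ROWS' [FORCE]. ROWS is JSON, a list of rows, each a list of 7 numbers: the finger opening in m, from 0 to 0.087, then the shift along the tool's x, y, z in m, then the turn, a rotation vector about the tool's x, y, z in degrees. A call has 1 to 12 rows; each row shifts and turns the commanded pose from where the row before left it, along the tool's axes as they then stand; what a row does not reach is not made up. A row lasts 1/8 s, in which the tool goes at most 62.5 mm and 10.7 degrees, less where a joint would pass 70% of its speed; a pose out of reach is approached as far as the arm can. A call is refused whole if a number of a shift passes 0.0625 or a number of a turn 10.7, either way. A call with a gripper value outside its range is refused whole. The fingers move at their own pace and stop on an object; FORCE is the grip in N (left out, the last holds). Time passes only in rows, so rows that do not move let the fingers close. It gives the time, the measured TCP pose, the force, the opening and the grip force at its end, in the units of the state.
- ctrl.get_state(): the state, without advancing time (a new reading comes with each control period).
- ctrl.get_image(name): name is "side" or "top"; returns (picture, depth): 420x560x3 uint8, blue, green, red; 420x560 float32, m along the optical axis (not along the pixel's ray), 0 where there is no reading.
- ctrl.camera_info(name): a dict with "intrinsics" (3x3 intrinsics, pixels), "D" ([k1, k2, p1, p2, k3] as OpenCV has them; the pictures are not rectified), "R" (3x3) and "t" (3): a world point X has camera coordinates R X + t. Camera axes: x right, y down, z forward; pixel columns grow to the right and rows downward; lengths in m; the calibration is good to about 2 mm. A picture is of the moment at which its call begins. camera_info takes no time and is no camera call.
- ctrl.close_job(): hands the job in; it is judged then, once.
The state is a dict: "time": time; "joint_positions": joint angles; "qd": joint speeds; "joint_torque": joint torques, N m; "position": TCP position; "tool_rot": TCP orientation; "ft_force": force on the tool from outside, world axes, zero at the start; "torque": the same for the moment, N m; "grip_width": opening from 0.0 (shut) to 1.0 (fully open); "grip_force": force on a finger pad.
Only numpy, scipy, OpenCV 4.12 (cv2) and the standard library are available. Lean on these libraries where they do the work, as an engineer would, in place of code of your own. Each camera call takes 0.05 s, during which the arm holds its last target. There are 200 camera calls.

## Working session

There is one attempt and no reset: what is moved stays moved. The work goes in short steps, Python scripts to look and compute and a shell command to move; the robot and the scene stay as the last step left them, time stands still between calls to the robot, and variables do not carry over. Pictures are saved under pics/ and viewed, at most 10 in all, crops included, and the job is handed in when it is done.

```bash
mkdir -p pics
cat > h.py <<'E'
import numpy as np,cv2
from scipy.spatial.transform import Rotation as Ro
from bench import ctrl
def grab(n):
    p,d=ctrl.get_image(n); cv2.imwrite(f'pics/{n}_raw.png',p); np.save(f'pics/{n}_d.npy',d); return p,d
def ray(n,uv):
    c=ctrl.camera_info(n);K=np.array(c['intrinsics']);R=np.array(c['R']);t=np.array(c['t'])
    q=cv2.undistortPoints(np.array(uv,float).reshape(-1,1,2),K,np.array(c['D'])).reshape(-1,2)
    d=np.c_[q,np.ones(len(q))]@R
    return -R.T@t,d
def onz(n,uv,z):
    o,d=ray(n,uv); return o+d*((z-o[2])/d[:,2])[:,None]
def dep(n,uv,D):
    o,d=ray(n,uv); uv=np.array(uv).astype(int).reshape(-1,2); return o+d*D[uv[:,1],uv[:,0]][:,None]
def tri(a,ua,b,ub):
    o1,d1=ray(a,ua);o2,d2=ray(b,ub);d1=d1[0]/np.linalg.norm(d1[0]);d2=d2[0]/np.linalg.norm(d2[0])
    s=np.linalg.lstsq(np.c_[d1,-d2],o2-o1,rcond=None)[0];p,q=o1+s[0]*d1,o2+s[1]*d2
    return (p+q)/2,np.linalg.norm(p-q)
def proj(n,X):
    c=ctrl.camera_info(n);R=np.array(c['R'])
    return cv2.projectPoints(np.array(X,float).reshape(-1,1,3),cv2.Rodrigues(R)[0],np.array(c['t']),np.array(c['intrinsics']),np.array(c['D']))[0].reshape(-1,2)
E
python3 - <<'E'
from h import *
for n in('top','side'):
    p,d=grab(n); c=ctrl.camera_info(n); print(n,np.round(c['intrinsics'],1).tolist(),np.round(-np.array(c['R']).T@np.array(c['t']),3),np.round(np.array(c['R'])[2],2),(d>0).mean())
    cv2.imwrite(f'pics/{n}_a.png',cv2.resize(p,(800,600),interpolation=cv2.INTER_CUBIC))
s=ctrl.get_state();print(s)
E
```

```text
top [[416.3, 0.0, 282.8], [0.0, 416.3, 208.8], [0.0, 0.0, 1.0]] [ 0.439 -0.103  1.369] [ 0.1  -0.02 -0.99] 0.9960119047619047
side [[451.8, 0.0, 268.8], [0.0, 451.8, 211.7], [0.0, 0.0, 1.0]] [0.338 0.728 0.8  ] [ 0.19 -0.74 -0.64] 0.9959268707482993
{'time': 0.1, 'joint_positions': array([ 1.22108713,  0.3217269 , -0.0701228 ,  1.45152524,  0.02258534,
        1.37078627, -0.05690878]), 'qd': array([-0.00103498, -0.00127055,  0.00217082, -0.00127729, -0.00071644,
        0.00210129,  0.00044634]), 'joint_torque': array([ 3.62152678e-04, -4.92571843e+01, -4.05646591e-01, -3.13397813e+01,
       -6.43079868e-02,  3.95189342e-02,  1.02325166e-04]), 'position': array([ 0.23110597, -0.60701583,  0.22159938]), 'tool_rot': array([-3.08815325e+00, -5.68110843e-01,  5.71169035e-04]), 'ft_force': array([ 0.06014165, -0.5351361 , -0.24459754]), 'torque': array([ 0.0085388 , -0.01050552, -0.0040027 ]), 'grip_force': 0.0, 'grip_width': 0.998411026993073}
```

View pics/top_a.png

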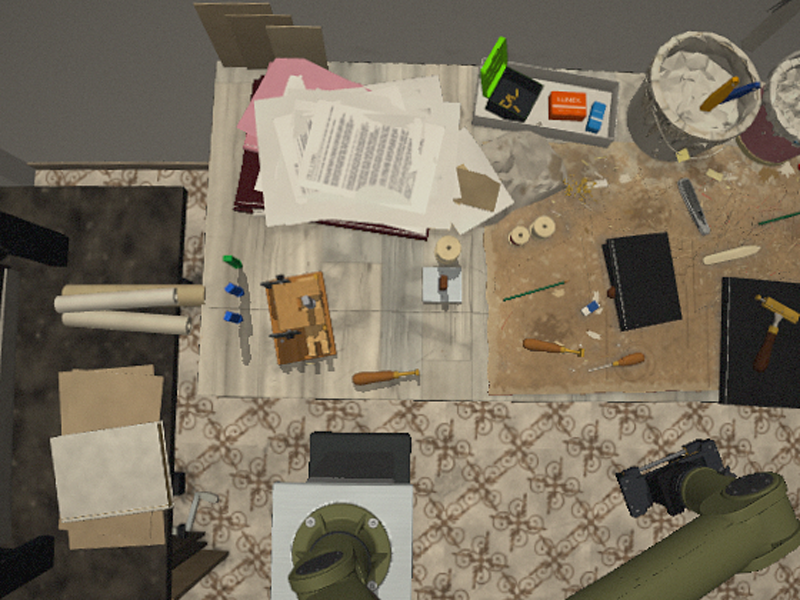

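View pics/side_a.png

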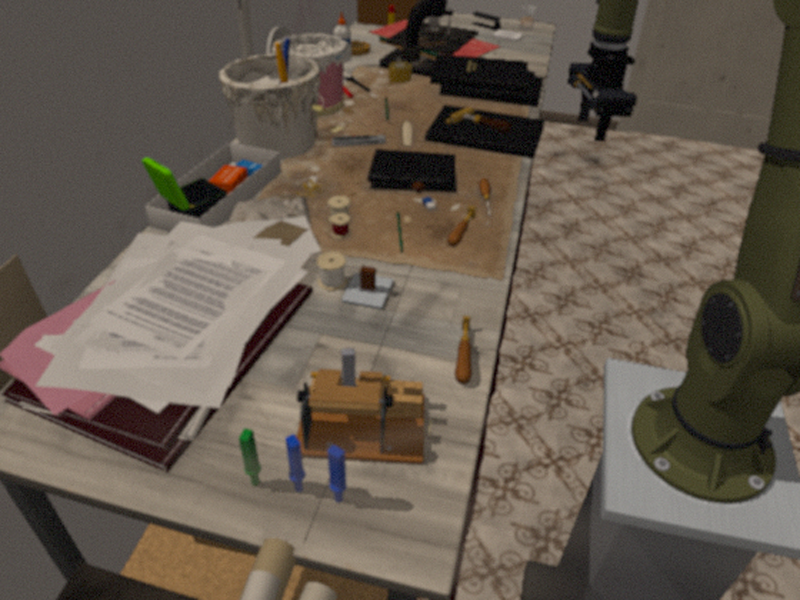

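The pictures (800-px scale) show the stand at top (300,318) and side (362,410). The plate is at top (441,285) and the white spool at (448,248). The steel pin is at top (307,300) and side (348,367).

Things that could be taken for the pin: the grey steel one at top (307,300), in the stand; the green one at (232,260); the blue ones at (233,289) and (233,316). The plate has no twin. I choose the grey one and check it in a close crop.

Run:
```python
import cv2,numpy as np
t=cv2.imread('pics/top_raw.png');s=cv2.imread('pics/side_raw.png')
a=cv2.resize(t[185:260,180:240],(400,500),interpolation=cv2.INTER_CUBIC)
b=cv2.resize(s[240:325,205:305],(400,340),interpolation=cv2.INTER_CUBIC)
c=cv2.resize(t[160:218,288:332],(195,257),interpolation=cv2.INTER_CUBIC)
d=cv2.resize(s[170:220,220:285],(205,158),interpolation=cv2.INTER_CUBIC)
o=np.zeros((600,800,3),np.uint8);o[:500,:400]=a;o[:340,400:]=b;o[340:597,400:595]=c;o[340:498,595:]=d
cv2.imwrite('pics/crop1.png',o)
```

```text
(no output)
```

View pics/crop1.png

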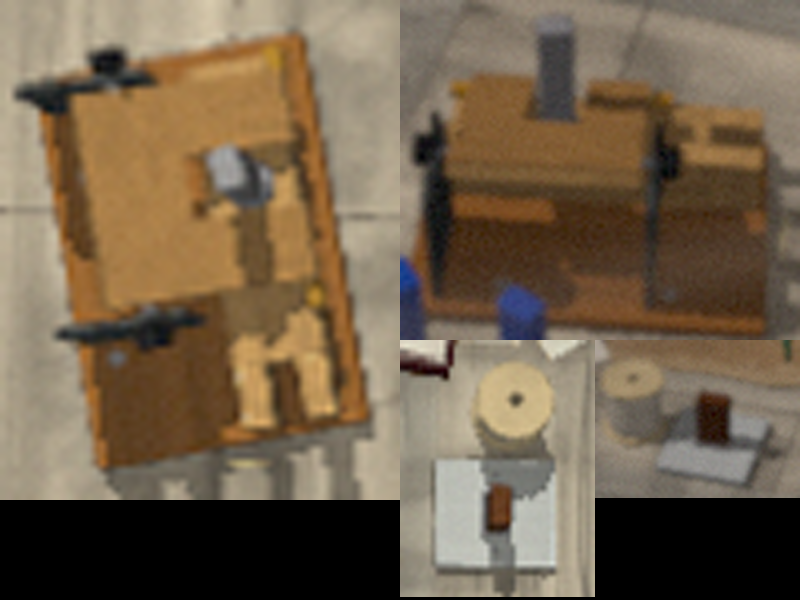

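The crop confirms the choice. The grey steel pin stands in the bed's slot (top crop (235,175)), and the notch lies between two prongs at crop (288,385). The base corners are at crop (300,38), (370,415) and (105,465). The plate's brown grip is at crop (498,508), with the spool at (515,400). I'll measure these next.

```bash
cat > m.py <<'E'
from h import *
D={n:np.load(f'pics/{n}_d.npy') for n in('top','side')};P={n:cv2.imread(f'pics/{n}_raw.png') for n in D}
def cloud(n,x0,x1,y0,y1):
    u,v=np.meshgrid(np.arange(x0,x1),np.arange(y0,y1));uv=np.c_[u.ravel(),v.ravel()]
    return uv,dep(n,uv,D[n]),P[n][uv[:,1],uv[:,0]]
E
python3 - <<'E'
from m import *
cr=lambda x,y:(180+(x+.5)/6.6667-.5,185+(y+.5)/6.6667-.5)
c=onz('top',[cr(301,37),cr(371,416),cr(104,467)],.012);print('corners',c.round(4))
print('lens',np.linalg.norm(c[0]-c[1]),np.linalg.norm(c[1]-c[2]))
ex=c[2]-c[1];ey=c[1]-c[0];print('yaw',np.degrees(np.arctan2(ex[1],ex[0])),np.degrees(np.arctan2(ey[1],ey[0]))+90)
th=np.arctan2(ey[1],ey[0])+np.pi/2;R=np.array([[np.cos(th),-np.sin(th)],[np.sin(th),np.cos(th)]])
o=np.mean([c[i,:2]-R@q for i,q in enumerate(np.array([[-.062,-.075],[-.062,.12],[.074,.12]]))],0);print('origin',o)
for n,b in(('top',(175,245,183,262)),('side',(205,310,238,330))):
    uv,X,_=cloud(n,*b);L=np.c_[(X[:,:2]-o)@R,X[:,2]]
    bench=(np.abs(X[:,2])<.006);print(n,'bench z',X[bench,2].mean(),X[bench,2].std())
    # bed: fit plane
    m=(L[:,0]>-.01)&(L[:,0]<.06)&(abs(L[:,1])<.045)&(L[:,2]>.05)&(L[:,2]<.13)
    q=L[m]
    for _ in range(5):
        A=np.c_[q[:,:2],np.ones(len(q))];k=np.linalg.lstsq(A,q[:,2],rcond=None)[0];r=q[:,2]-A@k;q=q[abs(r)<max(.003,2*r.std())]
    print('plane',k,len(q),r.std(),'slope',np.arctan(k[0]), 'extent',np.percentile(q,[1,99],0).round(4).tolist())
    m=(L[:,2]>.045)&(L[:,2]<.056)&(L[:,0]<-.003)&(L[:,0]>-.055);print('rail n',m.sum(),L[m].min(0),L[m].max(0),np.median(L[m,2]))
    m=(L[:,2]>.118)&(L[:,0]<.0)&(L[:,2]<.15);print('pintop',m.sum(),L[m].mean(0),np.percentile(L[m,2],90))
# prong grid, local frame
uv,X,_=cloud('top',175,245,183,262);L=np.c_[(X[:,:2]-o)@R,X[:,2]]
m=(L[:,1]>.07)&(L[:,0]<0)&(L[:,2]>.03)
for a,b in zip(uv[m],L[m]):print(a.tolist(),(b*1000).round(0).astype(int).tolist(),end=';')
E
```

```text
corners [[0.6335 0.0609 0.012 ]
 [0.448  0.0215 0.012 ]
 [0.4208 0.1509 0.012 ]]
lens 0.1896832630144517 0.13224253004292466
yaw 101.84412071728087 -78.00296969077326
origin [0.45044995 0.0500651 ]
top bench z 0.0015360606100206689 0.0024031702620813497
plane [-0.06125994  0.01551233  0.05265307] 66 0.001255279609200238 slope -0.06118347732008858 extent [[-0.0093, -0.0042, 0.0503], [0.0143, 0.0444, 0.0558]]
rail n 162 [-0.04863382 -0.00349228  0.04605742] [-0.00305174  0.17094285  0.05572271] 0.0519629418694979
pintop 31 [-0.00631679  0.11041989  0.13063955] 0.13420586615042884
side bench z 0.00022773999564828286 0.0016407192276447812
plane [-0.01521007  0.00107972  0.05126446] 74 0.0010089262611801691 slope -0.015208893819788124 extent [[-0.0097, -0.0028, 0.05], [0.0154, 0.0448, 0.0535]]
rail n 203 [-0.05471523 -0.00485132  0.04503487] [-0.00311374  0.16998825  0.0547747 ] 0.0500936658560448
pintop 66 [-0.0084378   0.10973602  0.12722801] 0.13141904589892217
[194, 192] [-60, 180, 93];[195, 192] [-57, 179, 95];[196, 192] [-54, 179, 94];[197, 192] [-51, 179, 88];[198, 192] [-48, 179, 
[... 20015 characters left out ...]
204, 225] [-48, 74, 89];[205, 225] [-45, 74, 86];[206, 225] [-42, 73, 86];[207, 225] [-39, 73, 85];[208, 225] [-36, 72, 87];[209, 225] [-33, 72, 86];[210, 225] [-31, 71, 82];[211, 225] [-28, 71, 80];[212, 225] [-25, 70, 78];[213, 225] [-22, 70, 75];[195, 226] [-75, 76, 91];[196, 226] [-72, 75, 95];[197, 226] [-67, 74, 103];[198, 226] [-66, 74, 95];[199, 226] [-62, 73, 96];[200, 226] [-60, 73, 91];[201, 226] [-57, 73, 92];[202, 226] [-54, 72, 91];[203, 226] [-52, 72, 87];[204, 226] [-48, 71, 92];[205, 226] [-46, 71, 88];[206, 226] [-43, 70, 85];[195, 227] [-76, 73, 93];[196, 227] [-72, 72, 93];[197, 227] [-69, 72, 97];[198, 227] [-65, 71, 99];[199, 227] [-63, 70, 97];[195, 228] [-77, 71, 86];
```

```bash
cat > stand.py <<'E'
from m import *
cr=lambda x,y:(180+(x+.5)/6.6667-.5,185+(y+.5)/6.6667-.5)
c=onz('top',[cr(301,37),cr(371,416),cr(104,467)],.012)
th=np.radians(101.9);R=np.array([[np.cos(th),-np.sin(th)],[np.sin(th),np.cos(th)]])
o=np.mean([c[i,:2]-R@q for i,q in enumerate(np.array([[-.062,-.075],[-.062,.12],[.074,.12]]))],0)
loc=lambda X:np.c_[(X[:,:2]-o)@R,X[:,2]]
wor=lambda L:np.r_[o+R@np.array(L)[:2],L[2]]
E
python3 - <<'E'
from stand import *
print('origin',o.round(4),(loc(c)*1e3).round(1).tolist())
for n,b in(('top',(175,245,183,262)),('side',(205,310,238,330))):
    uv,X,_=cloud(n,*b);L=loc(X)
    m=(L[:,0]>0)&(L[:,0]<.06)&(abs(L[:,1])<.04)&(L[:,2]>.06)&(L[:,2]<.115)&~((L[:,0]<.03)&(abs(L[:,1])<.025))
    q=L[m]
    for _ in range(6):
        A=np.c_[q[:,:2],np.ones(len(q))];k=np.linalg.lstsq(A,q[:,2],rcond=None)[0];r=q[:,2]-A@k;q=q[abs(r)<max(.004,2*r.std())]
    print(n,'plane',k.round(4),len(q),r.std().round(4),'slope',np.arctan(k[0]).round(3))
    m=(abs(L[:,2]-k[2]-L[:,:2]@k[:2])<.006)&(L[:,2]>.058)&(L[:,2]<.115);print(' bed ext',(np.percentile(L[m],[.5,99.5],0)*1e3).round(1).tolist())
    m=(L[:,2]>.044)&(L[:,2]<.058)&(L[:,0]<-.006)&(L[:,0]>-.06)&(L[:,1]>.06);print(' prong',m.sum(),(np.percentile(L[m],[1,99],0)*1e3).round(1).tolist(),np.median(L[m,2]))
    m=(L[:,2]>.122)&(L[:,2]<.15);print(' pintop',m.sum(),(L[m].mean(0)*1e3).round(1),(L[m].min(0)*1e3).round(1),(L[m].max(0)*1e3).round(1))
# predicted features drawn
T=P['top'].copy();
S=P['side'].copy()
out=[]
for n,im,b in(('top',T,(180,240,185,260)),('side',S,(205,305,240,325))):
    f=6;im=cv2.resize(im[b[2]:b[3],b[0]:b[1]],None,fx=f,fy=f,interpolation=cv2.INTER_CUBIC)
    def dr(pts,col):
        u=((proj(n,[wor(p) for p in pts])-[b[0],b[2]]+.5)*f).astype(int);cv2.polylines(im,[u],False,col,1)
    dr([(-.062,-.075,.012),(.074,-.075,.012),(.074,.12,.012),(-.062,.12,.012),(-.062,-.075,.012)],(0,255,0))
    dr([(-.0205,.115,.05),(-.0205,.085,.05),(-.0355,.085,.05),(-.0355,.115,.05)],(255,0,0))
    dr([(-.05,-.06,.05),(-.05,.115,.05),(-.006,.115,.05),(-.006,.06,.05)],(0,0,255))
    dr([(.068,.057,.099),(.008,.057,.099),],(255,255,0));dr([(.068,-.057,.099),(.008,-.057,.099)],(255,255,0))
    out.append(im)
H=max(i.shape[0] for i in out);o2=np.zeros((H,sum(i.shape[1] for i in out),3),np.uint8);x=0
for i in out:o2[:i.shape[0],x:x+i.shape[1]]=i;x+=i.shape[1]
s=min(1,800/o2.shape[1]);cv2.imwrite('pics/ov1.png',cv2.resize(o2,None,fx=s,fy=s,interpolation=cv2.INTER_AREA));print(o2.shape)
E
```

```text
origin [0.5512 0.1054] [[-60.5, -71.4, 12.0], [-60.9, 118.3, 12.0], [71.4, 118.1, 12.0]]
top plane [ 0.334  -0.0094  0.0844] 173 0.0024 slope 0.322
 bed ext [[-51.5, -67.9, 63.0], [56.4, 67.3, 101.9]]
 prong 180 [[-48.0, 60.4, 45.7], [-6.6, 113.6, 57.2]] 0.052270464757200874
 pintop 33 [-27.4   0.3 130.8] [-34.6 -11.  125.1] [-20.3   9.7 135.3]
side plane [ 0.2539 -0.0044  0.0838] 294 0.0021 slope 0.249
 bed ext [[-49.5, -67.9, 65.8], [140.3, 69.0, 114.7]]
 prong 329 [[-50.7, 60.4, 44.5], [-6.2, 114.7, 54.7]] 0.049925992366015026
 pintop 64 [-26.2   0.6 128.5] [-37.1  -8.7 122.1] [-18.5   9.3 132.5]
(510, 960, 3)
```

View pics/ov1.png

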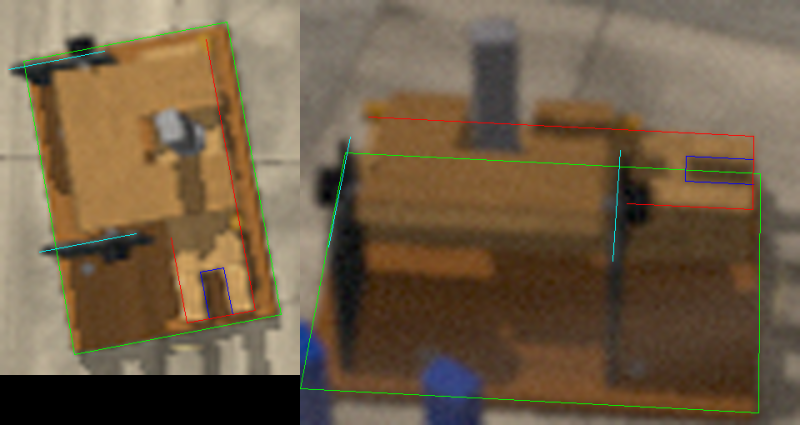

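The overlay fits: the stand outline matches the base, and the notch is centred on the blue box. Next I refine the slope and measure the plate.

Run:
```python
from stand import *
for n,b in(('top',(175,245,183,262)),('side',(205,310,238,330))):
    uv,X,_=cloud(n,*b);L=loc(X);q0=L
    for lo,hi in((-.04,.05),(-.04,.035),(-.01,.04),):
        # bed region, excluding slot strip
        q=L[(L[:,0]>lo)&(L[:,0]<hi)&(abs(L[:,1])<.042)&(abs(L[:,1])>.0)&~((abs(L[:,1])<.022)&(L[:,0]<.016))]
        best=None;rng=np.random.default_rng(0)
        q=q[(q[:,2]>.058)&(q[:,2]<.112)]
        for _ in range(400):
            s=q[rng.choice(len(q),3,False)];A=np.c_[s[:,:2],np.ones(3)]
            try:k=np.linalg.solve(A,s[:,2])
            except Exception:continue
            r=abs(q[:,2]-np.c_[q[:,:2],np.ones(len(q))]@k);i=r<.004
            if best is None or i.sum()>best.sum():best=i
        p=q[best];A=np.c_[p[:,:2],np.ones(len(p))];k=np.linalg.lstsq(A,p[:,2],rcond=None)[0]
        print(n,lo,hi,k.round(4),best.sum(),len(q),np.arctan(k[0]).round(3))
    # bench plane tilt nearby
    uv,X,_=cloud(n,b[0]-40,b[1]+60,b[2]-10,b[3]+10);L=loc(X);p=L[(abs(L[:,2])<.006)];A=np.c_[p[:,:2],np.ones(len(p))];print(' bench',np.linalg.lstsq(A,p[:,2],rcond=None)[0].round(4))
# plate
for n,b in(('top',(285,335,180,220)),('side',(225,290,175,222))):
    uv,X,C=cloud(n,*b);hsv=cv2.cvtColor(C[None],cv2.COLOR_BGR2HSV)[0]
    g=(X[:,2]>.04)&(X[:,2]<.075)&(hsv[:,1]>90);print(n,'grip',g.sum(),X[g].mean(0).round(4),X[g].min(0).round(3),X[g].max(0).round(3))
    top=g&(X[:,2]>.052);print('  top',top.sum(),X[top].mean(0).round(4),np.median(X[top,2]))
    pl=(X[:,2]>.0045)&(X[:,2]<.02)&(hsv[:,1]<40);m=np.zeros(D[n].shape,np.uint8);m[uv[pl,1],uv[pl,0]]=255
    m=cv2.morphologyEx(m,cv2.MORPH_OPEN,np.ones((3,3)));cs=cv2.findContours(m,0,2)[0];cc=max(cs,key=cv2.contourArea)
    W=onz(n,cc.reshape(-1,2),.008);r=cv2.minAreaRect((W[:,:2]*1000).astype(np.float32));print('  plate',r,cv2.contourArea(cc),np.median(X[pl,2]))
```

```text
top -0.04 0.05 [0.3798 0.0012 0.083 ] 400 480 0.363
top -0.04 0.035 [0.388  0.0028 0.0834] 366 416 0.37
top -0.01 0.04 [ 0.3932 -0.0068  0.0831] 292 334 0.375
 bench [ 0.0004 -0.0006  0.0015]
side -0.04 0.05 [ 0.3273 -0.0013  0.0821] 575 668 0.316
side -0.04 0.035 [ 0.351  -0.0035  0.0823] 430 430 0.338
side -0.01 0.04 [3.311e-01 1.000e-04 8.250e-02] 392 399 0.32
 bench [-0.0005 -0.0009  0.0001]
top grip 44 [ 0.6088 -0.2162  0.0591] [ 0.596 -0.222  0.04 ] [ 0.623 -0.209  0.065]
  top 43 [ 0.6091 -0.2161  0.0596] 0.0597170113190022
  plate ((611.4225463867188, -217.19894409179688), (76.57842254638672, 86.63650512695312), 1.0009739398956299) 450.5 0.009621980213279091
side grip 83 [ 0.6183 -0.2157  0.0521] [ 0.596 -0.255  0.04 ] [ 0.706 -0.208  0.06 ]
  top 45 [ 0.6242 -0.2184  0.0569] 0.05697762235850701
  plate ((610.863525390625, -216.98385620117188), (80.6362533569336, 93.39342498779297), 0.021342815831303596) 420.0 0.00830424952775638
```

```bash
cat > go.py <<'E'
from stand import *
# tool pose: z = -normal of (slope s about stand y), y (closing) axis at world angle yaw
def Rt(yawdeg,slope=0,sgn=1):
    a=np.radians(yawdeg);y=np.array([np.cos(a),np.sin(a),0])
    n=np.array([-np.sin(slope)*np.cos(th),-np.sin(slope)*np.sin(th),np.cos(slope)]);z=-n
    x=np.cross(y,z);return np.c_[x,y,z]
def need(pos,Rg,st=None):
    s=st or ctrl.get_state();C=Ro.from_rotvec(s['tool_rot']).as_matrix()
    print('t',round(s['time'],2),'pos',s['position'].round(4),'rotdelta(tool,deg)',np.degrees(Ro.from_matrix(C.T@Rg).as_rotvec()).round(2),
     'shift if turned first (mm, target tool axes)',((Rg.T@(np.array(pos)-s['position']))*1e3).round(1),'now axes',((C.T@(np.array(pos)-s['position']))*1e3).round(1),'F',np.round(s['ft_force'],1),'T',np.round(s['torque'],2),'w',round(s['grip_width']*87,1),'gf',round(s['grip_force'],1))
PIN=wor([-.0275,.0003,0])[:2];NOTCH=wor([-.028,.099,0])[:2]
E
python3 - <<'E'
from go import *
print(PIN,NOTCH)
for y in(11.9,-168.1):need([*PIN,.20],Rt(y))
print(ctrl.get_state()['joint_positions'])
E
```

```text
[0.55654263 0.07847895] [0.46006689 0.05763734]
t 0.1 pos [ 0.2311 -0.607   0.2216] rotdelta(tool,deg) [-8.000e-02 -6.000e-02 -8.105e+01] shift if turned first (mm, target tool axes) [603.7 459.8  21.6] now axes [ 548.1 -524.8   22.4] F [ 0.1 -0.5 -0.2] T [ 0.01 -0.01 -0.  ] w 86.9 gf 0.0
t 0.1 pos [ 0.2311 -0.607   0.2216] rotdelta(tool,deg) [-7.000e-02  8.000e-02  9.895e+01] shift if turned first (mm, target tool axes) [-603.7 -459.8   21.6] now axes [ 548.1 -524.8   22.4] F [ 0.1 -0.5 -0.2] T [ 0.01 -0.01 -0.  ] w 86.9 gf 0.0
[ 1.22108713  0.3217269  -0.0701228   1.45152524  0.02258534  1.37078627
 -0.05690878]
```

```bash
python3 -m handwheel '[[0.05,0.039,-0.0374,-0.003,0,0,-5.8],[0.05,0.0426,-0.0332,-0.003,0,0,-5.8],[0.05,0.0457,-0.0288,-0.003,0,0,-5.8],[0.05,0.0484,-0.024,-0.003,0,0,-5.8],[0.05,0.0505,-0.019,0,0,0,-5.8],[0.05,0.0522,-0.0139,0,0,0,-5.8],[0.05,0.0533,-0.0085,0,0,0,-5.8],[0.05,0.0539,-0.0031,0,0,0,-5.8],[0.05,0.0539,0.0024,0,0,0,-5.8],[0.05,0.0534,0.0078,0,0,0,-5.8],[0.05,0.0524,0.0132,0,0,0,-5.8],[0.05,0.0508,0.0184,0,0,0,-5.8]]' 30
python3 - <<'E'
from go import *
need([*PIN,.20],Rt(11.9))
E
```

```text
time: 1.6
position: [0.5086, -0.0202, 0.2344]
tool_rot: [2.209, 2.233, -0.001]
ft_force: [0.3, -0.2, 0.5]
grip_width: 0.575
grip_force: 0.0
t 1.6 pos [ 0.5086 -0.0202  0.2344] rotdelta(tool,deg) [ -0.     0.03 -11.29] shift if turned first (mm, target tool axes) [86.7 67.2 34.4] now axes [98.2 49.  34.3] F [ 0.3 -0.2  0.5] T [-0.01 -0.15 -0.  ] w 50.0 gf 0.0
```

```bash
python3 -m handwheel '[[0.05,0,0,0,0,0,-5.65],[0.05,0,0,0,0,0,-5.65],[0.05,0.0433,0.0336,0.01,0,0,0],[0.05,0.0434,0.0336,0.01,0,0,0],[0.05,0,0,0,0,0,0],[0.05,0,0,0,0,0,0]]'
python3 - <<'E'
from go import *
need([*PIN,.096],Rt(11.9))
t,dt=grab('top');s,ds=grab('side')
a=cv2.resize(t[175:250,180:250],(400,430),interpolation=cv2.INTER_CUBIC);b=cv2.resize(s[200:310,215:315],(400,440),interpolation=cv2.INTER_CUBIC)
o=np.zeros((440,800,3),np.uint8);o[:430,:400]=a;o[:,400:]=b;cv2.imwrite('pics/c2.png',o)
E
```

```text
time: 2.35
position: [0.5561, 0.0763, 0.214]
tool_rot: [-1.982, -2.437, 0.002]
ft_force: [-0.8, 0.6, -0.2]
grip_width: 0.577
grip_force: 0.0
t 2.35 pos [0.5561 0.0763 0.214 ] rotdelta(tool,deg) [-0.08  0.02 -0.14] shift if turned first (mm, target tool axes) [  2.1   0.9 118. ] now axes [  2.1   1.  118. ] F [-0.8  0.6 -0.2] T [-0.02 -0.13 -0.02] w 50.2 gf 0.0
```

View pics/c2.png

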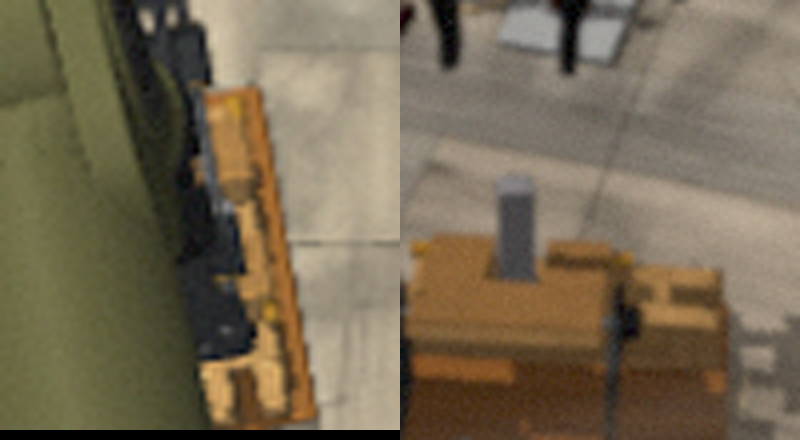

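The side crop shows the two fingertips at (447,60) and (570,65), on either side of the pin top at (515,185). That is well lined up, so I descend and grip.

```bash
python3 -m handwheel '[[0.05,0.002,0.001,0.03,0,0,0],[0.05,0,0,0.03,0,0,0],[0.05,0,0,0.03,0,0,0],[0.05,0,0,0.028,0,0,0],[0.05,0,0,0,0,0,0],[0,0,0,0,0,0,0],[0,0,0,0,0,0,0],[0,0,0,0,0,0,0],[0,0,0,0,0,0,0]]' 30
python3 - <<'E'
from go import *
need([*PIN,.096],Rt(11.9))
grab('side');s=cv2.imread('pics/side_raw.png');cv2.imwrite('pics/c3.png',cv2.resize(s[220:310,215:315],(600,540),interpolation=cv2.INTER_CUBIC))
E
```

```text
time: 3.58
position: [0.5574, 0.079, 0.0971]
tool_rot: [1.982, 2.436, 0.001]
ft_force: [0.2, 0.7, 2.5]
grip_width: 0.243
grip_force: 29.7
t 3.58 pos [0.5574 0.079  0.0971] rotdelta(tool,deg) [ 0.05  0.03 -0.16] shift if turned first (mm, target tool axes) [-0.3 -1.   1.1] now axes [-0.3 -1.   1.1] F [0.2 0.7 2.5] T [-0.06 -0.19  0.03] w 21.1 gf 29.7
```

View pics/c3.png

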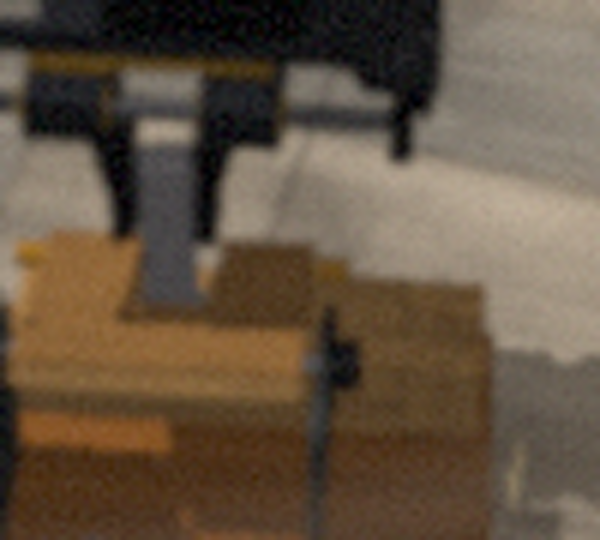

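```bash
python3 -m handwheel '[[0,0,0,0,0,0,0],[0,0,0,0,0,0,0]]' 30
python3 - <<'E'
from go import *
need([*PIN,.096],Rt(11.9))
E
```

```text
time: 3.88
position: [0.5575, 0.079, 0.0971]
tool_rot: [1.982, 2.436, 0.001]
ft_force: [-0.4, -0.4, 4.6]
grip_width: 0.24
grip_force: 29.7
t 3.88 pos [0.5575 0.079  0.0971] rotdelta(tool,deg) [ 0.05  0.02 -0.16] shift if turned first (mm, target tool axes) [-0.3 -1.   1.1] now axes [-0.3 -1.   1.1] F [-0.4 -0.4  4.6] T [-0.16 -0.09 -0.02] w 20.9 gf 29.7
```

```bash
python3 -m handwheel '[[0,0,0,-0.004,0,0,0],[0,0,0,-0.006,0,0,0],[0,0,0,0,0,0,0]]' 30
python3 - <<'E'
from go import *
need([*PIN,.096],Rt(11.9))
grab('side');s=cv2.imread('pics/side_raw.png');cv2.imwrite('pics/c4.png',cv2.resize(s[220:310,215:315],(600,540),interpolation=cv2.INTER_CUBIC))
E
```

```text
time: 4.25
position: [0.5572, 0.0791, 0.1069]
tool_rot: [1.982, 2.437, 0.001]
ft_force: [-0.1, -0.6, -1.7]
grip_width: 0.237
grip_force: 29.7
t 4.25 pos [0.5572 0.0791 0.1069] rotdelta(tool,deg) [ 0.03  0.   -0.16] shift if turned first (mm, target tool axes) [-0.5 -0.8 10.9] now axes [-0.5 -0.8 10.9] F [-0.1 -0.6 -1.7] T [ 0.01 -0.11 -0.01] w 20.6 gf 29.7
```

View pics/c4.png

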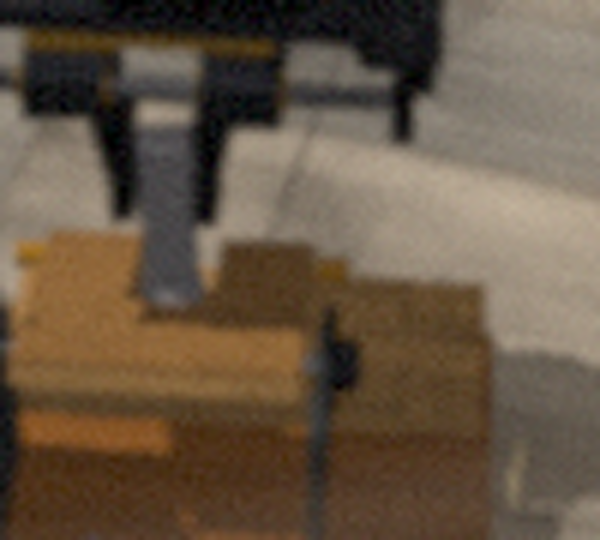

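The crop shows the pin rising with the fingers; the collar is now visible at (165,298). I draw it clear.

```bash
python3 -m handwheel '[[0,0,0,-0.01,0,0,0],[0,0,0,-0.015,0,0,0],[0,0,0,-0.015,0,0,0],[0,0,0,-0.02,0,0,0],[0,0,0,-0.02,0,0,0],[0,0,0,0,0,0,0]]' 30
python3 - <<'E'
from go import *
print('bore loc',loc(np.array([[.5574,.079,.097]]))*1e3)
print('now',loc(ctrl.get_state()['position'][None])*1e3)
need([*NOTCH,.187],Rt(11.9))
E
```

```text
time: 5.05
position: [0.5584, 0.0793, 0.189]
tool_rot: [1.981, 2.434, 0.004]
ft_force: [-0.1, -0.1, -0.9]
grip_width: 0.239
grip_force: 29.7
bore loc [[-27.16693888  -0.64639008  97.        ]]
now [[-27.04390046  -1.73838016 188.96135766]]
t 5.05 pos [0.5584 0.0793 0.189 ] rotdelta(tool,deg) [ 0.23  0.05 -0.16] shift if turned first (mm, target tool axes) [  -1.  -100.7    2. ] now axes [  -1.2 -100.7    1.6] F [-0.1 -0.1 -0.9] T [ 0.02 -0.13  0.01] w 20.8 gf 29.7
```

```bash
python3 -m handwheel '[[0,0,-0.03,0,0,0,0],[0,0,-0.04,0,0,0,0],[0,0,-0.029,0,0,0,0],[0,0,0,0.02,0,0,0],[0,0,0,0.01,0,0,0],[0,0,0,0,0,0,0]]' 30
python3 - <<'E'
from go import *
print('now',loc(ctrl.get_state()['position'][None])*1e3)
need([*NOTCH,.159],Rt(11.9))
grab('side');s=cv2.imread('pics/side_raw.png');a=cv2.resize(s[195:310,225:325],(522,600),interpolation=cv2.INTER_CUBIC)
grab('top');t=cv2.imread('pics/top_raw.png');b=cv2.resize(t[215:265,205:240],(278,397),interpolation=cv2.INTER_CUBIC)
o=np.zeros((600,800,3),np.uint8);o[:,:522]=a;o[:397,522:]=b;cv2.imwrite('pics/c5.png',o)
for L in([-.0205,.085,.05],[-.0355,.085,.05],[-.0205,.115,.05],[-.0355,.115,.05],[-.028,.099,.078],[-.028,.099,.113]):
    print(L,((proj('side',wor(L))[0]-[225,195]+.5)*5.22).round(0),((proj('top',wor(L))[0]-[205,215]+.5)*7.94+[522,0]).round(0))
E
```

```text
time: 5.8
position: [0.4595, 0.059, 0.1556]
tool_rot: [-1.981, -2.436, 0.001]
ft_force: [0.2, 0.6, -0.3]
grip_width: 0.236
grip_force: 29.7
now [[-26.55808516  99.27079832 155.6448591 ]]
t 5.8 pos [0.4595 0.059  0.1556] rotdelta(tool,deg) [-0.12 -0.06 -0.13] shift if turned first (mm, target tool axes) [-1.4  0.3 -3.4] now axes [-1.4  0.3 -3.4] F [ 0.2  0.6 -0.3] T [ 0.04 -0.12  0.01] w 20.5 gf 29.7
[-0.0205, 0.085, 0.05] [298. 424.] [642. 194.]
[-0.0355, 0.085, 0.05] [299. 398.] [679. 187.]
[-0.0205, 0.115, 0.05] [369. 428.] [656. 268.]
[-0.0355, 0.115, 0.05] [369. 402.] [693. 261.]
[-0.028, 0.099, 0.078] [334. 368.] [658. 224.]
[-0.028, 0.099, 0.113] [338. 309.] [647. 222.]
```

View pics/c5.png

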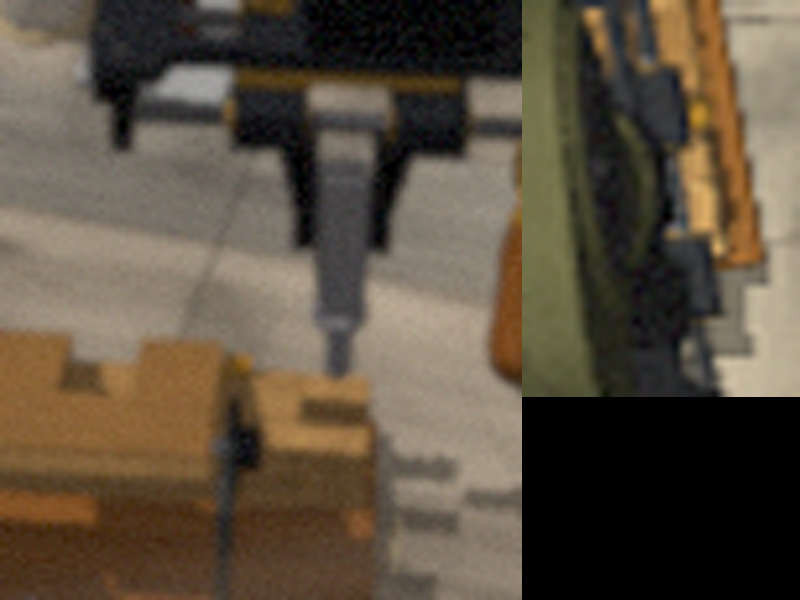

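The side crop shows the pin upright, with the shank tip at (338,375) straight above the dark notch at (303–368, 400–425). I lower it carefully.

```bash
python3 -m handwheel '[[0,-0.0005,0,0.015,0,0,0],[0,0,0,0.006,0,0,0],[0,0,0,0.004,0,0,0],[0,0,0,0.004,0,0,0],[0,0,0,0.004,0,0,0],[0,0,0,0,0,0,0]]' 30
python3 - <<'E'
from go import *
print('now',loc(ctrl.get_state()['position'][None])*1e3)
need([*NOTCH,.097],Rt(11.9))
E
```

```text
time: 6.65
position: [0.4601, 0.0584, 0.1233]
tool_rot: [-1.982, -2.437, 0.001]
ft_force: [0.2, -0.8, -0.6]
grip_width: 0.235
grip_force: 29.7
now [[-27.29110867  98.86169053 123.29123925]]
t 6.65 pos [0.4601 0.0584 0.1233] rotdelta(tool,deg) [-0.03 -0.   -0.15] shift if turned first (mm, target tool axes) [-0.7 -0.1 26.3] now axes [-0.7 -0.1 26.3] F [ 0.2 -0.8 -0.6] T [-0.04 -0.1  -0.01] w 20.4 gf 29.7
```

The tip is about 9 mm into the notch with no contact force. I continue down.

```bash
python3 -m handwheel '[[0,0,0,0.006,0,0,0],[0,0,0,0.006,0,0,0],[0,0,0,0.005,0,0,0],[0,0,0,0.004,0,0,0],[0,0,0,0.003,0,0,0],[0,0,0,0,0,0,0]]' 30
python3 - <<'E'
from go import *
need([*NOTCH,.097],Rt(11.9))
E
```

```text
time: 7.4
position: [0.4601, 0.0584, 0.0993]
tool_rot: [-1.982, -2.437, 0.0]
ft_force: [0.3, 0.3, -0.8]
grip_width: 0.236
grip_force: 29.7
t 7.4 pos [0.4601 0.0584 0.0993] rotdelta(tool,deg) [-0.02 -0.01 -0.15] shift if turned first (mm, target tool axes) [-0.7 -0.2  2.3] now axes [-0.7 -0.2  2.3] F [ 0.3  0.3 -0.8] T [-0.03 -0.12  0.  ] w 20.5 gf 29.7
```

```bash
python3 -m handwheel '[[0,0,0,0.001,0,0,0],[0,0,0,0.001,0,0,0],[0,0,0,0.0005,0,0,0],[0,0,0,0,0,0,0]]' 30
```

```text
time: 7.9
position: [0.4603, 0.0584, 0.0971]
tool_rot: [1.982, 2.437, -0.0]
ft_force: [-0.1, 0.0, -0.4]
grip_width: 0.237
grip_force: 29.7
```

```bash
python3 -m handwheel '[[0,0,0,0.001,0,0,0],[0,0,0,0.0005,0,0,0],[0,0,0,0,0,0,0]]' 30
```

```text
time: 8.28
position: [0.4606, 0.0586, 0.0968]
tool_rot: [1.982, 2.437, -0.0]
ft_force: [-3.1, -1.1, 9.6]
grip_width: 0.238
grip_force: 29.8
```

The collar is seated. I ease off, release and rise.

```bash
python3 -m handwheel '[[0,0,0,-0.0005,0,0,0],[0.025,0,0,0,0,0,0],[0.035,0,0,0,0,0,0],[0.05,0,0,0,0,0,0],[0.05,0,0,0,0,0,0],[0.05,0,0,-0.01,0,0,0],[0.05,0,0,-0.03,0,0,0],[0.05,0,0,-0.06,0,0,0],[0.05,0,0,-0.06,0,0,0],[0.05,0,0,0,0,0,0]]'
python3 - <<'E'
from go import *
for y in(-89.5,):need([.6105,-.2166,.22],Rt(y))
grab('side');s=cv2.imread('pics/side_raw.png');a=cv2.resize(s[215:310,225:325],(522,496),interpolation=cv2.INTER_CUBIC)
cv2.imwrite('pics/c6.png',a)
print(((proj('side',[wor([-.028,.099,.05]),wor([-.028,.099,.13])])-[225,215]+.5)*5.22).round(0))
E
```

```text
time: 9.52
position: [0.4633, 0.059, 0.2616]
tool_rot: [1.977, 2.431, 0.009]
ft_force: [-0.0, -0.2, -0.6]
grip_width: 0.576
grip_force: 0.0
t 9.53 pos [0.4633 0.059  0.2616] rotdelta(tool,deg) [  0.56  -0.36 101.26] shift if turned first (mm, target tool axes) [144.8 276.9  41.6] now axes [-299.7   87.6   43.4] F [-0.  -0.2 -0.6] T [ 0.06 -0.13 -0.  ] w 50.1 gf 0.0
[[331. 308.]
 [340. 175.]]
```

View pics/c6.png

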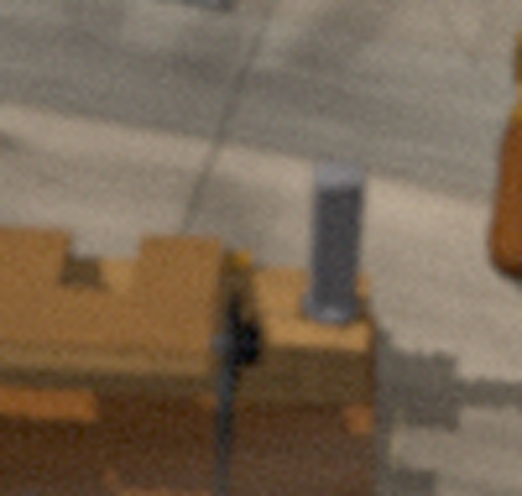

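The pin hangs upright on its collar at (333,310), with its top at (340,175), as predicted. Next I go to the plate.

```bash
python3 -m handwheel '[[0.05,-0.025,0.0073,0.0035,0,0,8.44],[0.05,-0.0236,0.0109,0.0035,0,0,8.44],[0.05,-0.0218,0.0142,0.0035,0,0,8.44],[0.05,-0.0194,0.0173,0.0035,0,0,8.44],[0.05,-0.0167,0.0199,0.0035,0,0,8.44],[0.05,-0.0136,0.0222,0.0035,0,0,8.44],[0.05,-0.0102,0.0239,0.0035,0,0,8.44],[0.05,-0.0066,0.0252,0.0035,0,0,8.44],[0.05,-0.0028,0.0258,0.0035,0,0,8.44],[0.05,0.001,0.026,0.0035,0,0,8.44],[0.05,0.0048,0.0255,0.0035,0,0,8.44],[0.05,0.0085,0.0246,0.0035,0,0,8.44]]'
python3 - <<'E'
from go import *
need([.6105,-.2166,.10],Rt(-89.5))
import m
from scipy.spatial.transform import Rotation
for n,b in(('top',(175,245,183,262)),('side',(205,310,238,330))):
    ds=[];ps=None
    for _ in range(6):
        p,d=grab(n);ds.append(d)
    m.D[n]=np.median(ds,0);m.P[n]=p;cv2.imwrite(f'pics/{n}_bed.png',p);np.save(f'pics/{n}_bed.npy',m.D[n])
    uv,X,_=m.cloud(n,*b);L=loc(X)
    for lo,hi,w in((-.04,.04,.042),(-.035,.035,.038),(-.0,.04,.038)):
        q=L[(L[:,0]>lo)&(L[:,0]<hi)&(abs(L[:,1])<w)&~((abs(L[:,1])<.024)&(L[:,0]<.018))]
        pred=.083+.35*q[:,0];q=q[abs(q[:,2]-pred)<.009]
        A=np.c_[q[:,:2],np.ones(len(q))];k=np.linalg.lstsq(A,q[:,2],rcond=None)[0];r=q[:,2]-A@k;q=q[abs(r)<.004];A=np.c_[q[:,:2],np.ones(len(q))];k=np.linalg.lstsq(A,q[:,2],rcond=None)[0]
        print(n,lo,hi,k.round(4),len(q),(q[:,2]-A@k).std().round(4),np.arctan(k[0]).round(3))
E
```

```text
time: 11.08
position: [0.6062, -0.2174, 0.212]
tool_rot: [-3.14, -0.006, 0.005]
ft_force: [0.3, -1.1, 0.7]
grip_width: 0.573
grip_force: 0.0
t 11.07 pos [ 0.6062 -0.2174  0.212 ] rotdelta(tool,deg) [-0.07  0.18 -0.29] shift if turned first (mm, target tool axes) [  4.3  -0.7 112. ] now axes [  4.7  -0.6 112. ] F [ 0.3 -1.1  0.7] T [ 0.04  0.05 -0.01] w 49.8 gf 0.0
top -0.04 0.04 [ 0.3723 -0.0068  0.0835] 428 0.0013 0.356
top -0.035 0.035 [ 0.3718 -0.0071  0.0835] 305 0.0013 0.356
top -0.0 0.04 [ 0.3655 -0.0056  0.0836] 239 0.0012 0.35
side -0.04 0.04 [0.3461 0.001  0.0822] 476 0.0006 0.333
side -0.035 0.035 [ 0.3529 -0.0008  0.0822] 311 0.0004 0.339
side -0.0 0.04 [0.3276 0.0018 0.0827] 285 0.0007 0.317
```

```bash
python3 -m handwheel '[[0.05,0.0045,-0.0005,0.04,0,0,0],[0.05,0,0,0.04,0,0,0],[0.05,0,0,0.05,0,0,0],[0.05,0,0,0.05,0,0,0],[0.05,0,0,0.015,0,0,0],[0.05,0,0,0,0,0,0]]' 40
python3 - <<'E'
from go import *
import m
need([.6105,-.2166,.016],Rt(-89.5))
for n,b in(('top',(175,245,183,262)),('side',(205,310,238,330))):
    m.D[n]=np.load(f'pics/{n}_bed.npy');m.P[n]=cv2.imread(f'pics/{n}_bed.png')
    uv,X,_=m.cloud(n,*b);L=loc(X)
    q=L[(abs(L[:,2]-(.083+.35*L[:,0]))<.006)]
    lo=[];hi=[]
    for y in np.arange(-.04,.041,.008):
        s=q[abs(q[:,1]-y)<.004];x=np.sort(s[:,0]);lo.append(x[:3].mean());hi.append(x[-3:].mean())
    print(n,'lo',(np.array(lo)*1e3).round(0),'hi',(np.array(hi)*1e3).round(0))
    lo=[];hi=[]
    for x0 in np.arange(-.04,.041,.01):
        s=q[abs(q[:,0]-x0)<.005];y=np.sort(s[:,1]);lo.append(y[:3].mean());hi.append(y[-3:].mean())
    print(' ylo',(np.array(lo)*1e3).round(0),'yhi',(np.array(hi)*1e3).round(0))
E
```

```text
time: 12.42
position: [0.6112, -0.2164, 0.019]
tool_rot: [-3.141, -0.013, 0.001]
ft_force: [0.9, -0.0, 0.7]
grip_width: 0.577
grip_force: 0.0
t 12.43 pos [ 0.6112 -0.2164  0.019 ] rotdelta(tool,deg) [-0.03  0.04 -0.03] shift if turned first (mm, target tool axes) [-0.7  0.2  3. ] now axes [-0.7  0.2  3. ] F [ 0.9 -0.   0.7] T [ 0.01  0.04 -0.04] w 50.2 gf 0.0
top lo [-51. -50. -50. -51.   2.  -0.   2. -51. -50. -50. -51.] hi [39. 38. 40. 38. 39. 41. 38. 40. 38. 41. 40.]
 ylo [-49. -49. -50. -49. -50. -60. -69. -67. -56.] yhi [48. 81. 68. 48. 48. 58. 69. 67. 46.]
side lo [-54. -55. -51. -53.  -3.  -4.  -0. -50. -51. -53. -53.] hi [41. 40. 41. 41. 40. 40. 41. 41. 41. 41. 42.]
 ylo [-49. -48. -49. -48. -49. -58. -69. -68. -52.] yhi [ 49.  69. 108.  49.  49.  54.  68.  69.  49.]
```

```bash
python3 -m handwheel '[[0.05,0,0,0.003,0,0,0],[0.05,0,0,0,0,0,0],[0,0,0,0,0,0,0],[0,0,0,0,0,0,0],[0,0,0,0,0,0,0],[0,0,0,0,0,0,0],[0,0,0,0,0,0,0],[0,0,0,-0.005,0,0,0],[0,0,0,-0.015,0,0,0],[0,0,0,-0.03,0,0,0],[0,0,0,0,0,0,0],[0,0,0,0,0,0,0]]' 50
python3 - <<'E'
from go import *
s=ctrl.get_state();print(s['ft_force'],s['torque'],s['joint_positions'].round(2))
need([.611,-.2166,.016],Rt(-89.5))
E
```

```text
time: 13.92
position: [0.6109, -0.2165, 0.0656]
tool_rot: [3.142, 0.013, -0.001]
ft_force: [0.2, -0.2, -2.6]
grip_width: 0.179
grip_force: 50.0
[ 0.18540974 -0.16869484 -2.64953087] [0.00511819 0.07726803 0.02596081] [ 0.66  0.47 -0.46  1.61  0.23  1.11 -1.43]
t 13.93 pos [ 0.6109 -0.2165  0.0656] rotdelta(tool,deg) [ 0.    0.03 -0.04] shift if turned first (mm, target tool axes) [ 0.1  0.1 49.6] now axes [ 0.1  0.1 49.6] F [ 0.2 -0.2 -2.6] T [0.01 0.08 0.03] w 15.6 gf 50.0
```

Grasped: width 15.6 mm, about 2.6 N of load. I lift and compute the transfer.

```bash
cat >> go.py <<'E'
SL=.345;C=wor([-.005,0,.081])
def app(h,sl=SL):
    n=-Rt(11.9,sl)[:,2];return C+n*(.016+h)
E
python3 -m handwheel '[[0,0,0,-0.035,0,0,0],[0,0,0,-0.045,0,0,0],[0,0,0,-0.045,0,0,0],[0,0,0,0,0,0,0]]' 50
python3 - <<'E'
from go import *
print(app(.06));p=app(.06);p[2]=.2
need(p,Rt(11.9));need(app(.06),Rt(11.9,SL))
E
```

```text
time: 14.42
position: [0.6133, -0.2168, 0.1943]
tool_rot: [3.139, 0.013, 0.009]
ft_force: [-0.2, 0.6, -2.9]
grip_width: 0.18
grip_force: 50.0
[0.55749664 0.0754067  0.15252173]
t 14.43 pos [ 0.6133 -0.2168  0.1943] rotdelta(tool,deg) [   0.38   -0.13 -101.43] shift if turned first (mm, target tool axes) [297.5   5.6  -5.7] now axes [ -53.4 -292.7   -6.6] F [-0.2  0.6 -2.9] T [ 0.03 -0.06 -0.  ] w 15.7 gf 50.0
t 14.43 pos [ 0.6133 -0.2168  0.1943] rotdelta(tool,deg) [  17.85   14.17 -100.23] shift if turned first (mm, target tool axes) [265.8   5.6 139.9] now axes [ -53.7 -292.8   40.9] F [-0.2  0.6 -2.9] T [ 0.03 -0.06 -0.  ] w 15.7 gf 50.0
```

```bash
python3 -m handwheel '[[0,-0.0044,-0.0244,0,0,0,-8.45],[0,-0.0008,-0.0248,0,0,0,-8.45],[0,0.0028,-0.0246,0,0,0,-8.45],[0,0.0064,-0.0239,0,0,0,-8.45],[0,0.0099,-0.0227,0,0,0,-8.45],[0,0.0131,-0.021,0,0,0,-8.45],[0,0.0161,-0.0189,0,0,0,-8.45],[0,0.0187,-0.0163,0,0,0,-8.45],[0,0.0209,-0.0134,0,0,0,-8.45],[0,0.0226,-0.0102,0,0,0,-8.45],[0,0.0239,-0.0068,0,0,0,-8.45],[0,0.0246,-0.0032,0,0,0,-8.45]]' 50
python3 - <<'E'
from go import *
need(app(.06),Rt(11.9,SL))
E
```

```text
time: 15.92
position: [0.5541, 0.0761, 0.1885]
tool_rot: [-1.972, -2.442, 0.004]
ft_force: [-0.3, -0.2, -2.0]
grip_width: 0.181
grip_force: 50.0
t 15.93 pos [0.5541 0.0761 0.1885] rotdelta(tool,deg) [-0.26 19.72  0.2 ] shift if turned first (mm, target tool axes) [-13.5   3.2  33.4] now axes [-1.5  3.4 36. ] F [-0.3 -0.2 -2. ] T [-0.06 -0.13  0.02] w 15.8 gf 50.0
```

```bash
python3 -m handwheel '[[0,0,0,0,-0.1,6.6,0.1],[0,0,0,0,-0.1,6.6,0.1],[0,0,0,0,-0.1,6.55,0],[0,-0.0135,0.0032,0.02,0,0,0],[0,0,0,0.013,0,0,0],[0,0,0,0,0,0,0],[0,0,0,0,0,0,0]]' 50
python3 - <<'E'
from go import *
need(app(0.01),Rt(11.9,SL))
# side view: plate edges vs bed
o=[]
for n in('side','top'):
    p,d=grab(n);np.save(f'pics/{n}_pl.npy',d)
p=cv2.imread('pics/side_raw.png');t=cv2.imread('pics/top_raw.png')
import m
for n,b in(('top',(175,245,183,262)),('side',(205,310,220,300))):
    m.D[n]=np.load(f'pics/{n}_pl.npy');m.P[n]=cv2.imread(f'pics/{n}_raw.png')
    uv,X,Cc=m.cloud(n,*b);Rg=Rt(11.9,SL);Tl=(X-ctrl.get_state()['position'])@Rg*1e3 # tool coords
    h=cv2.cvtColor(Cc[None],cv2.COLOR_BGR2HSV)[0]
    k=(abs(Tl[:,2]-8)<7)&(abs(Tl[:,0])<60)&(abs(Tl[:,1])<65)&(h[:,1]<70)
    print(n,k.sum())
    if k.sum()>15:
        q=Tl[k];A=np.c_[q[:,:2],np.ones(len(q))];kk=np.linalg.lstsq(A,q[:,2],rcond=None)[0];print(' plane tilt(tool)',kk.round(3),'ext',np.percentile(q,[2,98],0).round(1).tolist())
E
```

```text
time: 16.8
position: [0.5591, 0.0761, 0.1559]
tool_rot: [-1.804, -2.219, -0.32]
ft_force: [-0.8, 0.5, -1.7]
grip_width: 0.177
grip_force: 50.0
t 16.8 pos [0.5591 0.0761 0.1559] rotdelta(tool,deg) [ 0.34  0.03 -0.06] shift if turned first (mm, target tool axes) [-1.5 -1.8 53. ] now axes [-1.4 -2.1 53. ] F [-0.8  0.5 -1.7] T [-0.59 -0.27 -0.06] w 15.4 gf 50.0
top 213
 plane tilt(tool) [-4.100e-02 -5.000e-03  7.507e+00] ext [[15.8, -41.6, 2.1], [39.2, 44.2, 10.3]]
side 676
 plane tilt(tool) [ 3.100e-02 -6.000e-03  8.189e+00] ext [[-37.9, -42.8, 5.5], [39.3, 44.4, 14.1]]
```

```bash
cat >> go.py <<'E'
def press():
    F=[];s=ctrl.get_state();n=-Rt(11.9,SL)[:,2];print('Fn',round(float((s['ft_force']-np.array([-.2,0,-2.4]))@n),1),'F',s['ft_force'].round(1),'Ttool',(Ro.from_rotvec(s['tool_rot']).as_matrix().T@s['torque']).round(2))
    need(app(0),Rt(11.9,SL),s)
E
python3 -m handwheel '[[0,-0.0014,-0.002,0.015,0.3,0,0],[0,0,0,0.016,0,0,0],[0,0,0,0.012,0,0,0],[0,0,0,0.006,0,0,0],[0,0,0,0.003,0,0,0],[0,0,0,0,0,0,0]]' 50
python3 -c "from go import *;press()"
```

```text
time: 17.65
position: [0.5542, 0.0904, 0.106]
tool_rot: [-1.804, -2.216, -0.314]
ft_force: [0.4, 0.1, -2.7]
grip_width: 0.179
grip_force: 50.0
Fn -0.3 F [ 0.4  0.1 -2.7] Ttool [-0.08 -0.58 -0.03]
t 17.65 pos [0.5542 0.0904 0.106 ] rotdelta(tool,deg) [ 0.06  0.02 -0.18] shift if turned first (mm, target tool axes) [ 1.3  0.1 11. ] now axes [ 1.3  0.1 11. ] F [ 0.4  0.1 -2.7] T [-0.55 -0.2   0.  ] w 15.6 gf 50.0
```

```bash
python3 -m handwheel '[[0,0.001,0,0.003,0,0,0],[0,0,0,0.002,0,0,0],[0,0,0,0.002,0,0,0],[0,0,0,0.001,0,0,0],[0,0,0,0,0,0,0]]' 50
python3 -c "from go import *;press()"
```

```text
time: 18.27
position: [0.5533, 0.094, 0.0987]
tool_rot: [-1.804, -2.216, -0.314]
ft_force: [0.5, 0.3, -2.3]
grip_width: 0.179
grip_force: 50.0
Fn -0.0 F [ 0.5  0.3 -2.3] Ttool [-0.1  -0.6  -0.05]
t 18.27 pos [0.5533 0.094  0.0987] rotdelta(tool,deg) [ 0.04  0.02 -0.18] shift if turned first (mm, target tool axes) [0.3 0.3 2.9] now axes [0.3 0.3 2.9] F [ 0.5  0.3 -2.3] T [-0.56 -0.24  0.02] w 15.6 gf 50.0
```

```bash
python3 -m handwheel '[[0,0,0,0.001,0,0,0],[0,0,0,0.001,0,0,0],[0,0,0,0,0,0,0]]' 50
python3 -c "from go import *;press()"
python3 -m handwheel '[[0,0,0,0.0005,0,0,0],[0,0,0,0,0,0,0]]' 50
python3 -c "from go import *;press()"
```

```text
time: 18.65
position: [0.5532, 0.0947, 0.0968]
tool_rot: [-1.804, -2.216, -0.314]
ft_force: [-0.0, -1.1, -2.7]
grip_width: 0.177
grip_force: 50.0
Fn 0.1 F [-0.  -1.1 -2.7] Ttool [-0.1  -0.57 -0.04]
t 18.65 pos [0.5532 0.0947 0.0968] rotdelta(tool,deg) [ 0.04  0.02 -0.18] shift if turned first (mm, target tool axes) [0.2 0.3 0.9] now axes [0.2 0.3 0.9] F [-0.  -1.1 -2.7] T [-0.53 -0.22  0.  ] w 15.4 gf 50.0
time: 18.9
position: [0.5532, 0.0948, 0.0964]
tool_rot: [-1.804, -2.216, -0.314]
ft_force: [-0.1, -0.0, -1.8]
grip_width: 0.177
grip_force: 50.0
Fn 0.6 F [-0.1 -0.  -1.8] Ttool [-0.05 -0.57 -0.07]
t 18.9 pos [0.5532 0.0948 0.0964] rotdelta(tool,deg) [ 0.04  0.02 -0.18] shift if turned first (mm, target tool axes) [0.3 0.2 0.5] now axes [0.3 0.2 0.5] F [-0.1 -0.  -1.8] T [-0.54 -0.19  0.05] w 15.4 gf 50.0
```

```bash
for i in 1 2 3; do python3 -m handwheel '[[0,0,0,0.0004,0,0,0],[0,0,0,0,0,0,0]]' 50 >/dev/null
python3 -c "from go import *;press()"; done
```

```text
Fn 0.6 F [ 0.7 -1.3 -2.3] Ttool [-0.09 -0.55  0.01]
t 19.15 pos [0.5532 0.095  0.0961] rotdelta(tool,deg) [ 0.05  0.02 -0.18] shift if turned first (mm, target tool axes) [0.3 0.2 0.1] now axes [0.3 0.2 0.1] F [ 0.7 -1.3 -2.3] T [-0.52 -0.19 -0.04] w 15.8 gf 50.0
Fn 0.7 F [-0.4  1.  -1.3] Ttool [-0.13 -0.6  -0.07]
t 19.4 pos [0.5531 0.0951 0.0957] rotdelta(tool,deg) [ 0.04  0.02 -0.17] shift if turned first (mm, target tool axes) [ 0.3  0.2 -0.3] now axes [ 0.3  0.2 -0.3] F [-0.4  1.  -1.3] T [-0.56 -0.26  0.02] w 15.8 gf 50.0
Fn 0.8 F [ 0.4  0.2 -1.5] Ttool [-0.09 -0.6  -0.01]
t 19.65 pos [0.5531 0.0952 0.0953] rotdelta(tool,deg) [ 0.05  0.02 -0.18] shift if turned first (mm, target tool axes) [ 0.3  0.2 -0.7] now axes [ 0.3  0.2 -0.7] F [ 0.4  0.2 -1.5] T [-0.57 -0.21 -0.02] w 15.9 gf 50.0
```

```bash
for i in 1 2 3; do python3 -m handwheel '[[0,0,0,0.0005,0,0,0],[0,0,0,0,0,0,0]]' 50 >/dev/null
python3 -c "from go import *;press()"|cut -c1-150; done
```

```text
Fn 3.7 F [-1.2 -1.8  1. ] Ttool [ 0.17 -0.54  0.02]
t 19.9 pos [0.5532 0.0953 0.0952] rotdelta(tool,deg) [ 0.05  0.03 -0.18] shift if turned first (mm, target tool axes) [ 0.2  0.1 -0.8] now axes [ 0.2 
Fn 8.8 F [-3.2 -2.2  6.4] Ttool [ 0.52 -0.47  0.04]
t 20.15 pos [0.5531 0.0954 0.0951] rotdelta(tool,deg) [ 0.04  0.04 -0.18] shift if turned first (mm, target tool axes) [ 0.2  0.1 -0.9] now axes [ 0.2
Fn 11.9 F [-4.4 -3.8  9.2] Ttool [ 0.76 -0.44  0.03]
t 20.4 pos [0.5532 0.0954 0.0951] rotdelta(tool,deg) [ 0.04  0.05 -0.18] shift if turned first (mm, target tool axes) [ 0.2  0.1 -1. ] now axes [ 0.2
```

Contact is made: about 12 N normal, plus about 5 N lateral along tool −y, presumably coupling from the arm's compliance. I ease the lateral part off.

```bash
cat >> go.py <<'E'
def avg(k=6):
    A=[];B=[]
    for _ in range(k):
        ctrl.get_image('side');s=ctrl.get_state();A.append(s['ft_force']);B.append(s['torque'])
    Rg=Rt(11.9,SL);F=np.mean(A,0)-[.1,0,-2.4]
    print('t',round(s['time'],2),'F tool axes',(Rg.T@F).round(2),'T',(Rg.T@np.mean(B,0)).round(2),'std',np.std(A,0).round(1),'loc',(loc((s['position']-Rg[:,2]*-.016)[None])*1e3).round(1),s['joint_positions'].round(2))
E
python3 -m handwheel '[[0,0,-0.0004,0,0,0,0],[0,0,0,0,0,0,0]]' 50 >/dev/null
python3 -c "from go import *;avg(4)"
python3 -m handwheel '[[0,0,-0.0004,0,0,0,0],[0,0,0,0,0,0,0]]' 50 >/dev/null
python3 -c "from go import *;avg(4);press()"
```

```text
t 20.85 F tool axes [  2.03  -4.02 -10.12] T [ 0.54 -0.51  0.03] std [0.3 0.2 0.7] loc [[-4.8  0.1 80. ]] [ 0.73  0.43 -0.88  1.78 -0.01  1.11  0.1 ]
t 21.3 F tool axes [ 1.5  -2.52 -9.48] T [ 0.36 -0.52  0.03] std [0.2 0.3 0.3] loc [[-4.9  0.1 80. ]] [ 0.73  0.43 -0.88  1.78 -0.02  1.11  0.1 ]
Fn 9.0 F [-1.7 -1.8  6.7] Ttool [ 0.34 -0.55  0.01]
t 21.3 pos [0.5531 0.0954 0.0951] rotdelta(tool,deg) [ 0.14  0.05 -0.17] shift if turned first (mm, target tool axes) [ 0.2  0.1 -1. ] now axes [ 0.2  0.1 -1. ] F [-1.7 -1.8  6.7] T [-0.6   0.21  0.11] w 15.5 gf 50.0
```

```bash
python3 -m handwheel '[[0,0,-0.0004,0.0001,0,0,0],[0,-0.0001,-0.0002,0,0,0,0],[0,0,0,0,0,0,0]]' 50 >/dev/null
python3 - <<'E'
from go import *
avg(4)
s,_=grab('side');t,_=grab('top')
a=cv2.resize(s[215:310,205:305],(500,475),interpolation=cv2.INTER_CUBIC);b=cv2.resize(t[180:265,180:240],(300,425),interpolation=cv2.INTER_CUBIC)
o=np.zeros((475,800,3),np.uint8);o[:,:500]=a;o[:425,500:]=b;cv2.imwrite('pics/c7.png',o)
E
```

```text
t 21.88 F tool axes [ 1.68 -0.71 -7.82] T [ 0.14 -0.5   0.02] std [0.5 0.3 0.4] loc [[-4.9  0.2 80. ]] [ 0.73  0.43 -0.88  1.78 -0.02  1.11  0.1 ]
```

View pics/c7.png

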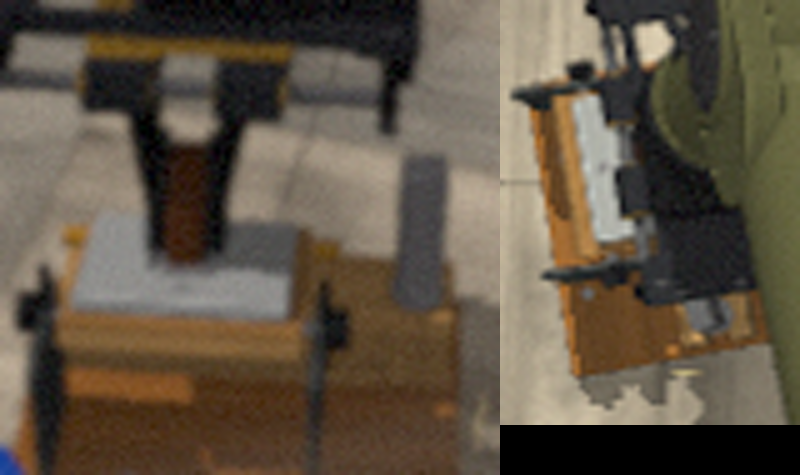

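The side crop shows the plate lying flat on the bed. Its edges are parallel to the bed's, with even left and right margins (75 vs 60, 293 vs 310). The pin hangs upright in the notch at (420,230). I bring the push up to 10 N.

```bash
python3 -m handwheel '[[0,-0.0001,0,0.0003,0,0,0],[0,0,0,0,0,0,0],[0,0,0,0,0,0,0],[0,0,0,0,0,0,0]]' 50 >/dev/null
python3 -c "from go import *;avg(8);press()"
```

```text
t 22.88 F tool axes [ 2.04 -1.28 -9.99] T [ 0.32 -0.46  0.04] std [0.2 0.2 0.4] loc [[-4.8  0.2 80. ]] [ 0.73  0.43 -0.88  1.78 -0.02  1.11  0.1 ]
Fn 10.0 F [-0.8 -1.6  7.6] Ttool [ 0.3  -0.46  0.04]
t 22.88 pos [0.5531 0.0954 0.0951] rotdelta(tool,deg) [ 0.21  0.05 -0.16] shift if turned first (mm, target tool axes) [ 0.2  0.2 -1. ] now axes [ 0.2  0.2 -1. ] F [-0.8 -1.6  7.6] T [-0.51  0.2   0.07] w 15.5 gf 50.0
```

```bash
python3 -m handwheel '[[0,0,0,0,0.2,0,0],[0,0,0,0,0,0,0],[0,0,0,0,0,0,0]]' 50 >/dev/null
python3 -c "from go import *;avg(8)"
```

```text
t 23.65 F tool axes [  2.2   -2.51 -10.5 ] T [ 0.13 -0.41  0.01] std [0.4 0.6 0.3] loc [[-4.9  0.2 80. ]] [ 0.73  0.43 -0.88  1.78 -0.01  1.11  0.1 ]
```

```bash
python3 -m handwheel '[[0,-0.0002,-0.0003,0,0,0,0],[0,0,0,0,0,0,0],[0,0,0,0,0,0,0],[0,0,0,0,0,0,0]]' 50 >/dev/null
python3 -c "from go import *;avg(8)"
```

```text
t 24.55 F tool axes [ 2.37 -1.58 -9.78] T [-0.02 -0.37 -0.04] std [0.4 0.4 0.3] loc [[-4.9  0.2 80. ]] [ 0.73  0.43 -0.88  1.78 -0.01  1.11  0.1 ]
```

The push is a steady 9.8 N, flush and centred, so I hand the job in.

```bash
python3 -c "
from bench import ctrl
print(ctrl.close_job())"
```

```text
the job is handed in; nothing more can be done
None
```

The job is handed in at about 24.6 s: the steel pin hangs upright by its collar in the notch, and the plate is still gripped and held flush on the bed with about 9.8 N; I measured it centred to within about 1 mm, and the verdict is not shown to me.

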